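Cap the colour-coded sample pot and hold the date stamp on its label

ROBOT

A 7-joint arm with a two-finger parallel gripper is mounted at the origin on a cart in front of the work surface, level with it; the furniture and walls round the work are solid. World frame = base frame: x ahead of the robot, y to its left, z up, the work surface at z = 0. Lengths are in m, angles in rad, forces in N, time in s.
With the tool pointing down it reaches from about 0.425 to 0.875 m from the base axis. Payload 8.4 kg.
Tool frame: the origin (TCP) lies on the centre line of the jaws, within the pads' length; the fingertips stand 22 mm ahead of it and the grasp point (between the pads) lies 3 mm ahead of it; z points along the fingers, y is the line along which they close (so a half turn about z gives the same grasp; the last joint's range is limited). The gripper opens to 85 mm and grips with 20 to 120 N. Pads are 22 mm wide; open, the fingers measure 114 mm over their backs; the gripper's body (76 mm by 85 mm) begins 54 mm behind the grasp point. The pads swing forward as they close: fully open they stand 13 mm farther back than shut.
Start: joints at [-1.336, 0.333, 0.04, 1.465, -0.013, 1.343, -0.059], TCP at [0.213, 0.614, 0.253] pointing down, gripper open.
Joint ranges: [-2.58, 2.58], [-0.38, 2.09], [-1.3, 1.39], [0.25, 2.4], [-1.5, 4.64], [0.08, 2.09], [-2.65, 2.65]. Speed limits (rad/s): [2.22, 2.22, 2.79, 2.79, 3.14, 3.14, 3.14].

INTERFACE

Orientations are given as a unit quaternion [x, y, z, w].
In Python, from station import ctrl gives the robot as it stands.
- The arm moves only by the tool apply_moves, never from a script. Its argument "series" is a list of rows, each a list of 7 numbers: the shift along the tool's x, y, z in fractions of the full range, 1 being 0.4 m, then the turn, a rotation vector about the tool's x, y, z in a scale on which 1.0 is 4 rad, then the finger opening in m, from 0 to 0.0854. A call has 1 to 20 rows; each row is the pose to reach, as a shift and turn from the pose commanded when the call began, along the tool's axes at that moment; what a row does not reach only later rows make up. A row lasts 1/8 s, in which the tool goes at most 62.5 mm and 10.7 degrees, less where a joint would pass 70% of its speed; a pose out of reach is approached as far as the arm can. No shift or turn number may pass 1 either way. A call with a gripper value outside its range is refused whole. The fingers move at their own pace and stop on an object; "grip_force" is the grip in N (left out, the last holds). Time passes only in rows, so rows that repeat a pose let the fingers close. It gives the time, the measured TCP pose, the force, the opening and the grip force at its end, in the units of the state.
- ctrl.read_state(): the state, without advancing time (a new reading comes with each control period).
- ctrl.get_image(name): name is "scene" or "top" or "wrist"; returns (picture, depth): 480x640x3 uint8, red, green, blue; 480x640 float32, m along the optical axis (not along the pixel's ray), 0 where there is no reading.
- ctrl.camera_params(name): a dict with "K" (3x3 intrinsics, pixels), "extrinsics" (4x4, takes a point from world to camera coordinates). Camera axes: x right, y up, looking along -z (the intrinsics and any distortion apply to the point x, -y, -z); pixel columns grow to the right and rows downward; lengths in m; the calibration is good to about 2 mm. A picture is of the moment at which its call begins: read the wrist's pose just before it. camera_params takes no time and is no camera call; for the wrist camera it gives the pose at the moment of the call.
- ctrl.hand_in(): hands the job in; it is judged then, once.
Trained networks look in the newest picture that a camera, given by its name, has taken for a name from the list of things; names that differ only in an ending like _2 or _b are one class to them, and where a whole thing is asked for, a point or a joint stands for the part that bears it (a point fixed in the world has none). Each returns a list of dicts, best first, with "conf" (0 to 1); they miss things now and then, are a little off and sometimes report something else, mostly with a low value. They report only what shows in the picture. A call takes as long as a camera call.
- ctrl.recognise(name, camera): "centre" ([column, row] in pixels, amid what is visible of it).
The state is a dict: "clock": time; "joint_pos": joint angles; "qd": joint speeds; "tau": joint torques, N m; "position": TCP position; "ee_rot": TCP orientation; "wrist_force": force on the tool from outside, world axes, zero at the start; "torque": the same for the moment, N m; "width": finger opening in m; "finger_force": force on a finger pad.
Only numpy, scipy, OpenCV 4.12 (cv2) and the standard library are available. Lean on these libraries where they do the work, as an engineer would, in place of code of your own. Each camera call takes 0.05 s, during which the arm holds its last target. There are 200 camera calls.

TASK

Seal the batch's empty control pot, the one with the blue band: close it with the lid whose label has the same blue frame, pushed square and fully home while the pot stands upright on the table. Then take up the self-inking date stamp, set it upright on that lid, centred on the label and in line with it, and gently press its red top nearly all the way down; finish there, still holding the stamp pressed on the label so that the ink takes on the glossy paper. Date nothing else, never lean hard on the lid, and leave the orange-banded pot, the orange-framed lid, the bench timer and the marker where they are.

Things in the scene. Friction and masses are not known exactly. Their poses are not given: they have to be found in the camera images.
- pot: Empty translucent plastic sample pot with a blue band round its wall, open at the top, loose, 30 g. 52 mm high, outside diameter 54 mm at the foot and 58 mm at the rim. Origin: centre of its underside; z up.
- lid_blue: White round push-fit lid, blue-framed label on top; lies label up, open side down; 15 g. Diameter 65 mm (66 at the mouth), height 20 mm, bore 61.6 mm wide, 16 mm deep, loose over the pot rim. Fully home its underside is 36 mm above the pot's. Origin: centre of the skirt's lower edge, z up, y along the label's long side. Grip it round the skirt, in any direction.
- lid_blue_label (a point): Centre of the blue-framed label on the lid's flat top, 20 mm above the lid's origin. Label 28 mm (lid's x) by 50 mm (lid's y), the stamp's foot just covers it.
- lid_orange: The same kind of lid with an orange-framed label, for the orange-banded pot, whose turn comes later. Leave it alone. Origin: centre of the skirt's lower edge.
- stamp: Self-inking date stamp standing upright, 60 g: black open frame (foot 26 mm in x by 48 mm in y, 38 mm high) under a red top 30 mm (x) by 54 mm (y) that fills heights 50 to 70 mm with the spring out. Grip the red top by its sides, across x or y. Origin: centre of the foot's underside, where it prints; z up.
- stamp_press (a joint): How far the stamp's red top is pressed down into its frame, m: 0 out, 0.012 at the hard stop. A spring pushes it back: about 0.67 N per mm, 8 N at the stop (plus 0.6 N friction).
- pot_orange: Bystander: a second open pot of the same kind and size with an orange band. Origin: centre of its underside.
- timer: Bystander: cream bench timer, 62x62x20 mm. Origin: centre of its underside.
- marker: Bystander: blue and white felt marker lying down, 132 mm long, 18 mm thick. Origin: middle of its underside, long axis y.

How it is judged:
On the way, in this order (a step that is already met when the one before it is completed fails the run):
1. the blue-framed lid sits square and fully home on the blue-banded pot, let go by the fingers (horizontal distance between lid_blue and pot below 0.004 m and z of lid_blue in the frame of pot between 0.0335 and 0.0385 m and angle between the z axis of lid_blue and the z axis of pot, either way round below 0.06 rad and angle between pot's own z axis and vertical below 0.08 rad and height (world z) of pot below 0.004 m and contact force between the fingers and lid_blue below 0.2 N), for 0.2 s.
2. the date stamp has been taken up off the table (height (world z) of stamp above 0.05 m and contact force between the fingers and stamp above 1 N), for 0.1 s.
At the end, for the whole second after the job is handed in: Lid home (within 4 mm, 36 +-2.5 mm up, 0.06 rad) on the upright pot on the table; gripper holds the stamp on it: foot within 5 mm of label centre, within 0.14 rad of its long side, upright within 0.06 rad, top pressed over 9 mm, 4 to 20 N on the lid (all of step 1 and horizontal distance between stamp and lid_blue_label below 0.005 m and z of stamp in the frame of lid_blue_label between -0.0025 and 0.0025 m and angle between the y axis of stamp and the y axis of lid_blue, either way round below 0.14 rad and angle between stamp's own z axis and vertical below 0.06 rad and value of joint stamp_press above 0.009 m and contact force between stamp and lid_blue between 4 and 20 N and contact force between the fingers and stamp above 2 N and contact force between the fingers and pot below 0.2 N and linear speed of pot below 0.02 m/s); the arm keeps its last pose, push and grip.
It fails at once if the stamp is pressed anywhere but on the blue-framed label of the closed pot (value of joint stamp_press above 0.007 m and (distance between stamp and lid_blue_label above 0.012 m or horizontal distance between lid_blue and pot above 0.01 m or z of lid_blue in the frame of pot below 0.025 m)).
It fails at once if the stamp is pushed on the lid with more than 30 N (contact force between stamp and lid_blue above 30 N).
It fails at once if the pot is tipped over (angle between pot's own z axis and vertical above 0.5 rad).
It fails at once if the orange-banded pot, the orange-framed lid, the timer or the marker is moved by more than 2 cm (distance of any of pot_orange, lid_orange, timer, marker from where it was at the start of the episode above 0.02 m).
It also fails if it takes over 48 s, if anything falls off the work surface, if the arm or the gripper's body presses on something with over 40 N, if the wrist force passes 120 N, or if a joint passes its speed limit or range.

## Working session

There is one attempt and no reset: what is moved stays moved. The work goes in short steps, Python scripts to look and compute and a tool call to move; the robot and the scene stay as the last step left them, time stands still between calls to the robot, and variables do not carry over. Pictures are saved under pics/ and viewed, at most 14 in all, crops included, and the job is handed in when it is done.

Besides the shell and the picture viewer there is one more tool, called after "Call:" by a JSON object that holds its "op" and its "data", one argument or row to a line. apply_moves: Moves the arm, as the interface text tells. Its arguments: {"type":"object","properties":{"series":{"type":"array"},"grip_force":{"type":"number"}},"required":["series"]}

```bash
ls; mkdir -p pics; cat > h.py <<'E'
from station import ctrl
import numpy as np, cv2
from scipy.spatial.transform import Rotation as R
def cap(n):
    s=ctrl.read_state(); p=ctrl.camera_params(n); im,d=ctrl.get_image(n)
    return im,d,np.array(p["K"]),np.array(p["extrinsics"])
def world(u,v,z,K,E):   # depth z -> world
    x=(u-K[0,2])/K[0,0]*z; y=(v-K[1,2])/K[1,1]*z
    c=np.stack([x,-y,-z*np.ones_like(x)],-1); return (c-E[:3,3])@E[:3,:3]
def ray(u,v,h,K,E):  # intersect with plane z=h
    a=world(np.array(u,float),np.array(v,float),1.,K,E); o=-E[:3,:3].T@E[:3,3]
    d=a-o; return o+d*((h-o[2])/d[...,2])[...,None]
def cloud(d,K,E):
    v,u=np.mgrid[0:480,0:640]; return world(u,v,d,K,E)
E
python3 - <<'E'
from h import *
s=ctrl.read_state(); print(s)
out=[]
for n in("scene","top"):
    im,d,K,E=cap(n); cv2.imwrite(f"pics/{n}0.png",im[...,::-1]); print(n,K.tolist(),(-E[:3,:3].T@E[:3,3]).round(3))
    W=cloud(d,K,E)
    for t in("pot","lid_blue","lid_blue_label","lid_orange","stamp","pot_orange","timer","marker"):
        for r in ctrl.recognise(t,n)[:2]:
            u,v=map(int,np.round(r["centre"])); print(t,r["conf"],(u,v),W[v,u].round(3) if 0<=v<480 and 0<=u<640 else '')
E
```

```text
pics
{'clock': 0.0, 'joint_pos': array([-1.33618922,  0.33390228,  0.03987493,  1.46625706, -0.01342988,
        1.34328951, -0.05847495]), 'qd': array([-1.44852132e-03,  1.02434531e-03, -1.35411485e-04, -2.47360469e-03,
       -2.96866239e-04, -3.72281688e-05,  6.84061122e-04]), 'tau': array([ 1.28518750e-03, -6.58509278e+01,  1.36615969e+00, -4.05589235e+01,
        1.66563870e-02,  1.17578203e-02, -1.15209244e-05]), 'position': array([0.21284826, 0.61372713, 0.25243376]), 'ee_rot': array([ 1.66129588e-01,  9.86103609e-01, -7.89660120e-04, -9.28743447e-05]), 'wrist_force': array([-0.27101231,  0.08930427, -0.54309731]), 'torque': array([-0.03083226,  0.02567437,  0.00406031]), 'finger_force': 0.0, 'width': 0.08555904653135422}
scene [[452.50730964025524, 0.0, 327.1400683281733], [0.0, 452.50730964025524, 233.30785470542412], [0.0, 0.0, 1.0]] [0.046 0.498 0.581]
pot 0.62 (393, 240) [ 0.422 -0.084  0.051]
lid_blue 0.58 (253, 346) [0.45  0.245 0.021]
lid_blue 0.43 (427, 189) [ 0.48  -0.295  0.044]
lid_blue_label 0.8 (248, 342) [0.461 0.245 0.021]
lid_orange 0.58 (159, 360) [0.537 0.35
[... 272 characters left out ...]
-0.076  0.017]
timer 0.61 (426, 221) [ 0.432 -0.222  0.017]
marker 0.82 (426, 219) [ 0.436 -0.227  0.018]
top [[563.6249881104512, 0.0, 321.80524898900046], [0.0, 563.6249881104512, 246.59738268231627], [0.0, 0.0, 1.0]] [0.409 0.019 1.142]
pot 0.63 (384, 289) [ 0.438 -0.113  0.004]
lid_blue 0.65 (207, 276) [0.461 0.242 0.019]
lid_blue_label 0.57 (203, 275) [0.463 0.249 0.019]
lid_orange 0.73 (151, 233) [0.547 0.355 0.021]
stamp 0.81 (276, 284) [0.445 0.1   0.069]
pot_orange 0.83 (484, 256) [ 0.505 -0.316  0.004]
pot_orange 0.19 (150, 235) [0.543 0.357 0.021]
timer 0.86 (356, 220) [ 0.576 -0.056  0.014]
marker 0.78 (444, 282) [ 0.452 -0.232  0.013]
marker 0.5 (383, 288) [ 0.44  -0.111 -0.002]
```

View pics/top0.png

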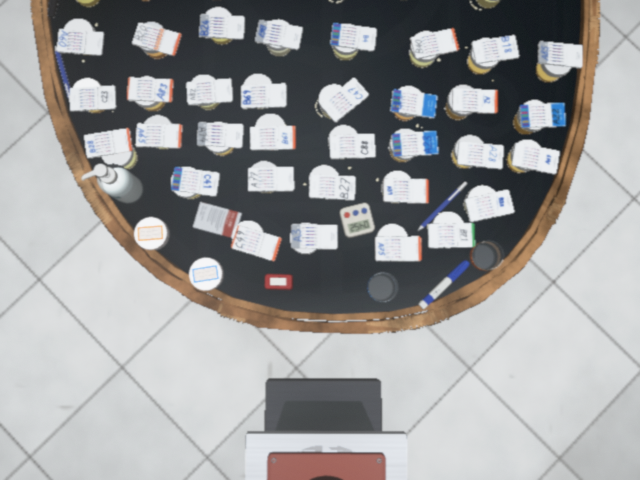

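View pics/scene0.png

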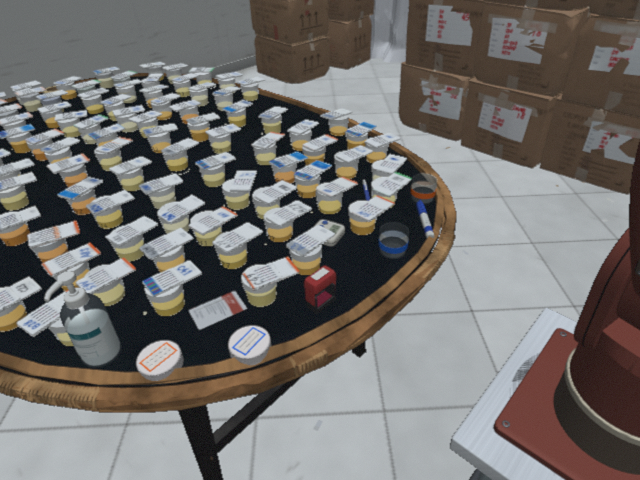

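The top view shows the blue-framed lid at (206,274), the stamp at (278,282), the blue pot at about (383,288), the orange lid at (151,234) and the orange pot at (485,256). In the scene view the blue band is on the pot at (393,240), and the orange-banded pot is at (424,188). Next I'll take finer measurements.

```bash
python3 - <<'E'
from h import *
p=ctrl.camera_params("wrist"); s=ctrl.read_state(); E=np.array(p["extrinsics"]); Rt=R.from_quat(s["ee_rot"]).as_matrix()
print("wcam in tool",(Rt.T@(-E[:3,:3].T@E[:3,3]-s["position"])).round(4)); print((Rt.T@E[:3,:3].T).round(3)); print(np.array(p["K"]).round(1).tolist())
wins={"top":dict(lid=(180,250,235,302),stamp=(258,268,298,298)),"scene":dict(lid=(220,320,280,370),stamp=(298,260,342,310))}
for n in wins:
    im,d,K,E=cap(n); W=cloud(d,K,E); hsv=cv2.cvtColor(im,cv2.COLOR_RGB2HSV)
    for t,(a,b,c,e) in wins[n].items():
        S=hsv[b:e,a:c]; w=W[b:e,a:c]
        if t=="lid": m=(w[...,2]>.016)&(w[...,2]<.025)&(S[...,2]>110)&(d[b:e,a:c]>0)
        else: m=((S[...,0]<10)|(S[...,0]>170))&(S[...,1]>120)&(S[...,2]>60)
        q=w[m]; print(n,t,m.sum(),"zmed",np.median(q[:,2]).round(4),"zmax",np.percentile(q[:,2],95).round(4))
        if t=="stamp":
            q=q[q[:,2]>.063]
        r=cv2.minAreaRect(q[:,:2].astype(np.float32)); print("  rect",np.round(r[0],4),np.round(r[1],4),round(r[2],1),"mean",q.mean(0).round(4))
        if t=="lid":
            m2=(S[...,0]>100)&(S[...,0]<130)&(S[...,1]>70)
            v,u=np.nonzero(m2); g=ray(u+a,v+b,.02,K,E)[:,:2]; g=g[np.linalg.norm(g-np.array(r[0]),axis=1)<.03]
            r=cv2.minAreaRect(g.astype(np.float32)); print("  label",m2.sum(),np.round(r[0],4),np.round(r[1],4),round(r[2],1))
# obstacles near
im,d,K,E=cap("top");W=cloud(d,K,E)
for nm,(x,y) in dict(lid=(.46,.244),stamp=(.444,.1),pot=(.438,-.112)).items():
    z=W[...,2].copy(); r=np.hypot(W[...,0]-x,W[...,1]-y); 
    for lo,hi in((.04,.055),(.055,.07),(.07,.085),(.085,.1)):
        k=(r>=lo)&(r<hi)&(d>0); i=np.argmax(np.where(k,z,-1)); print(nm,lo,W.reshape(-1,3)[i].round(3))
E
```

```text
wcam in tool [ 0.0856  0.0003 -0.1208]
[[-0.     0.944  0.329]
 [ 1.     0.    -0.   ]
 [-0.     0.329 -0.944]]
[[347.3, 0.0, 324.2], [0.0, 347.3, 242.1], [0.0, 0.0, 1.0]]
top lid 776 zmed 0.0192 zmax 0.0229
  rect [0.4547 0.2417] [0.0891 0.0649] 17.6 mean [0.4662 0.2457 0.0194]
  label 11 [0.4666 0.2459] [0.0251 0.0459] 8.4
top stamp 208 zmed 0.0669 zmax 0.0702
  rect [0.4504 0.0968] [0.0269 0.0497] 0.1 mean [0.4501 0.0971 0.067 ]
scene lid 1081 zmed 0.0199 zmax 0.0215
  rect [0.4622 0.2428] [0.0633 0.0647] 51.3 mean [0.4611 0.2437 0.0198]
  label 552 [0.4638 0.2419] [0.0277 0.0503] 9.6
scene stamp 680 zmed 0.0557 zmax 0.0695
  rect [0.264  0.2952] [0.0506 0.594 ] 42.1 mean [0.4389 0.1011 0.0697]
lid 0.04 [0.467 0.29  0.017]
lid 0.055 [0.479 0.308 0.016]
lid 0.07 [0.513 0.178 0.067]
lid 0.085 [0.531 0.184 0.065]
stamp 0.04 [0.496 0.105 0.065]
stamp 0.055 [0.508 0.124 0.064]
stamp 0.07 [0.506 0.147 0.066]
stamp 0.085 [0.534 0.132 0.067]
pot 0.04 [ 0.492 -0.11   0.061]
pot 0.055 [ 0.505 -0.094  0.066]
pot 0.07 [ 0.518 -0.095  0.065]
pot 0.085 [ 0.528 -0.108  0.066]
```

Units first: shifts go in shares of 0.4 m and turns go in shares of 4 rad. So -0.358 m / 0.4 = -0.895, 0.092 m / 0.4 = 0.23, -0.5 rad / 4 = -0.125.

Call:
{"op": "apply_moves", "data": {
  "series": [
    [-0.895, -0.6725, 0.23, 0, 0, -0.125, 0.085],
    [-0.895, -0.6725, 0.23, 0, 0, -0.125, 0.085],
    [-0.895, -0.6725, 0.23, 0, 0, -0.125, 0.085],
    [-0.895, -0.6725, 0.23, 0, 0, -0.125, 0.085],
    [-0.895, -0.6725, 0.23, 0, 0, -0.125, 0.085],
    [-0.895, -0.6725, 0.23, 0, 0, -0.125, 0.085],
    [-0.895, -0.6725, 0.23, 0, 0, -0.125, 0.085],
    [-0.895, -0.6725, 0.23, 0, 0, -0.125, 0.085],
    [-0.895, -0.6725, 0.23, 0, 0, -0.125, 0.085],
    [-0.895, -0.6725, 0.23, 0, 0, -0.125, 0.085],
    [-0.895, -0.6725, 0.23, 0, 0, -0.125, 0.085],
    [-0.895, -0.6725, 0.23, 0, 0, -0.125, 0.085]
  ]
}}

```text
clock: 2.55
position: [0.4626, 0.2436, 0.1615]
ee_rot: [-0.084, 0.996, 0.0, 0.0]
wrist_force: [-0.3, -0.1, -1.0]
width: 0.0851
finger_force: 0.0
```

```bash
cat >> h.py <<'E'
def tool():
    s=ctrl.read_state(); return s["position"],R.from_quat(s["ee_rot"]).as_matrix(),s
def lidfit(n,h,guess,rad=.05):
    "label rect (blue frame) and white disc on plane z=h"
    im,d,K,E=cap(n); hsv=cv2.cvtColor(im,cv2.COLOR_RGB2HSV); W=cloud(d,K,E)
    v,u=np.mgrid[0:480,0:640]; g=ray(u,v,h,K,E)[...,:2]; near=np.linalg.norm(g-guess,axis=-1)<rad
    m=near&(d>0)&(abs(W[...,2]-h)<.005)
    c,r=cv2.minEnclosingCircle(g[m].astype(np.float32)); zm=np.median(W[...,2][m])
    b=near&(hsv[...,0]>100)&(hsv[...,0]<130)&(hsv[...,1]>80)&m
    q=cv2.minAreaRect(g[b].astype(np.float32))
    print(n,"disc",np.round(c,4),round(r,4),"mean",g[m].mean(0).round(4),"z",zm.round(4),"label",np.round(q[0],4),np.round(q[1],4),round(q[2],1))
    return im,d,K,E
E
python3 - <<'E'
from h import *
p,Rt,s=tool(); print(p,Rt.round(3).tolist(),s["clock"])
im,*_=lidfit("wrist",.02,[.463,.243]); cv2.imwrite("pics/w1.png",im[...,::-1]); print(ctrl.recognise("lid_blue_label","wrist")[:2])
E
```

```text
[0.46260468 0.24362193 0.16148423] [[-0.986, -0.167, 0.0], [-0.167, 0.986, 0.0], [-0.0, 0.0, -1.0]] 2.55
wrist disc [0.4625 0.2433] 0.033 mean [0.4617 0.2433] z 0.0204 label [0.4633 0.2432] [0.0276 0.0496] 9.6
[{'centre': [324.3, 230.6], 'conf': 0.65}]
```

View pics/w1.png

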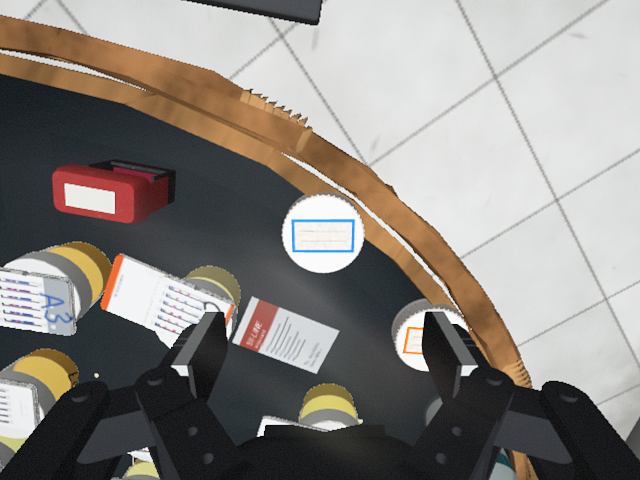

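The blue-framed lid is at (323,234), matching the earlier fixes. The table rim runs close beside it, so I'll check heights around it and pick a closing direction.

```bash
python3 - <<'E'
from h import *
im,d,K,E=cap("wrist"); W=cloud(d,K,E); P=W[d>0]
im,d,K,E=cap("scene"); Q=cloud(d,K,E)[d>0]
c=np.array([.463,.243])
for a in range(0,180,15):
    o=[]
    for s in(1,-1):
        ax=s*np.array([np.cos(np.radians(a)),np.sin(np.radians(a))]); n=np.array([-ax[1],ax[0]])
        for A in(P,Q):
            r=A[:,:2]-c; k=(r@ax>.037)&(r@ax<.060)&(abs(r@n)<.013); z=A[k,2]
            o.append((k.sum(),np.percentile(z,[50,98]).round(3).tolist() if k.sum() else None))
    print(a,o)
E
```

```text
0 [(np.int64(587), [-0.0, 0.001]), (np.int64(107), [-0.001, 0.001]), (np.int64(901), [-0.001, 0.004]), (np.int64(3243), [0.386, 0.457])]
15 [(np.int64(571), [-0.0, 0.001]), (np.int64(137), [-0.001, 0.002]), (np.int64(874), [-0.0, 0.01]), (np.int64(2543), [0.383, 0.458])]
30 [(np.int64(575), [-0.0, 0.001]), (np.int64(164), [-0.001, 0.001]), (np.int64(888), [0.006, 0.013]), (np.int64(1741), [0.374, 0.458])]
45 [(np.int64(609), [-0.0, 0.001]), (np.int64(197), [-0.001, 0.347]), (np.int64(889), [0.001, 0.013]), (np.int64(818), [0.368, 0.458])]
60 [(np.int64(671), [-0.001, 0.001]), (np.int64(294), [0.001, 0.443]), (np.int64(1682), [0.001, 0.224]), (np.int64(314), [0.335, 0.469])]
75 [(np.int64(1017), [0.01, 0.21]), (np.int64(1095), [0.398, 0.507]), (np.int64(6337), [0.199, 0.225]), (np.int64(486), [0.175, 0.467])]
90 [(np.int64(3368), [0.183, 0.22]), (np.int64(3381), [0.416, 0.511]), (np.int64(9611), [0.199, 0.224]), (np.int64(760), [0.187, 0.258])]
105 [(np.int64(8595), [0.194, 0.22]), (np.int64(5307), [0.409, 0.511]), (np.int64(5172), [0.187, 0.219]), (np.int64(513), [0.18, 0.256])]
120 [(np.int64(7647), [0.199, 0.225]), (np.int64(5666), [0.415, 0.511]), (np.int64(1663), [0.159, 0.212]), (np.int64(184), [0.156, 0.197])]
135 [(np.int64(2505), [0.215, 0.227]), (np.int64(5663), [0.424, 0.511]), (np.int64(713), [-0.0, 0.001]), (np.int64(67), [-0.0, 0.001])]
150 [(np.int64(929), [-0.002, 0.0]), (np.int64(5410), [0.416, 0.511]), (np.int64(681), [-0.0, 0.001]), (np.int64(69), [-0.0, 0.002])]
165 [(np.int64(945), [-0.002, 0.0]), (np.int64(4086), [0.394, 0.499]), (np.int64(632), [-0.0, 0.001]), (np.int64(79), [-0.001, 0.001])]
```

```bash
python3 - <<'E'
from h import *
im,d,K,E=cap("wrist"); W=cloud(d,K,E); P=W[d>0]; P=P[(P[:,2]<.1)]
c=np.array([.463,.243])
for a in range(0,360,15):
    ax=np.array([np.cos(np.radians(a)),np.sin(np.radians(a))]); n=np.array([-ax[1],ax[0]])
    r=P[:,:2]-c; k=(r@ax>.037)&(r@ax<.060)&(abs(r@n)<.013); z=P[k,2]
    k2=(r@ax>.06)&(r@ax<.075)&(abs(r@n)<.02)
    print(a,k.sum(),np.percentile(z,[50,98]).round(3), P[k2,2].max().round(3) if k2.any() else '')
E
```

```text
0 591 [-0.     0.001] 0.002
15 569 [-0.     0.001] 0.002
30 578 [-0.     0.001] 0.002
45 616 [-0.     0.001] 0.002
60 669 [-0.001  0.001] 0.014
75 673 [-0.001  0.013] 0.014
90 708 [0.007 0.013] 0.014
105 749 [0.003 0.012] 0.007
120 789 [-0.003  0.006] 0.001
135 859 [-0.002  0.001] 0.001
150 933 [-0.002  0.   ] -0.001
165 945 [-0.002  0.001] 0.001
180 907 [-0.001  0.004] 0.002
195 870 [-0.    0.01] 0.005
210 889 [0.006 0.013] 0.014
225 878 [0.001 0.013] 0.015
240 862 [-0.     0.001] 0.015
255 851 [-0.     0.001] 0.002
270 812 [-0.     0.001] 0.002
285 783 [-0.     0.001] 0.002
300 759 [-0.     0.001] 0.063
315 718 [-0.     0.001] 0.062
330 680 [-0.     0.001] 0.002
345 635 [-0.     0.001] 0.002
```

```bash
python3 - <<'E'
from h import *
p,Rt,s=tool(); im,d,K,E=cap("wrist"); W=cloud(d,K,E); P=W[d>0]; L=(P-p)@Rt
k=(L[:,2]<.06)&(abs(L[:,1])<.08)&(L[:,2]>-.08); L=L[k]
i=np.argsort(-L[:,2])[:4000:400]; print(L[i].round(4)); print(np.percentile(L[:,2],[99.9,99,95]))
E
```

```text
[[ 0.0055 -0.042   0.0096]
 [ 0.0026 -0.0418  0.0033]
 [ 0.0112 -0.0417  0.0002]
 [ 0.0074 -0.0532 -0.0025]
 [ 0.0081  0.0554 -0.005 ]
 [ 0.0074 -0.0414 -0.0072]
 [ 0.012  -0.0414 -0.0095]
 [ 0.0112  0.0429 -0.0115]
 [ 0.0114 -0.0417 -0.0136]
 [-0.0047 -0.0417 -0.0155]]
[ 0.00762051  0.00241687 -0.01015293]
```

To row units: 0.143 m / 0.4 = 0.3575, 0.05 m / 0.4 = 0.125, 0.69 rad / 4 = 0.1725.

Call:
{"op": "apply_moves", "data": {
  "grip_force": 20,
  "series": [
    [0, 0, 0.075, 0, 0, 0.1725, 0.085],
    [0, 0, 0.125, 0, 0, 0.1725, 0.085],
    [0, 0, 0.2, 0, 0, 0.1725, 0.085],
    [0, 0, 0.25, 0, 0, 0.1725, 0.085],
    [0, 0, 0.3, 0, 0, 0.1725, 0.085],
    [0, 0, 0.35, 0, 0, 0.1725, 0.085],
    [0, 0, 0.3575, 0, 0, 0.1725, 0.085],
    [0, 0, 0.3575, 0, 0, 0.1725, 0.085],
    [0, 0, 0.3575, 0, 0, 0.1725, 0.055],
    [0, 0, 0.3575, 0, 0, 0.1725, 0.055],
    [0, 0, 0.3575, 0, 0, 0.1725, 0.055],
    [0, 0, 0.3575, 0, 0, 0.1725, 0.055],
    [0, 0, 0.3575, 0, 0, 0.1725, 0.055],
    [0, 0, 0.3575, 0, 0, 0.1725, 0.055]
  ]
}}

```text
clock: 4.6
position: [0.4636, 0.2429, 0.0195]
ee_rot: [0.259, 0.966, 0.001, 0.0]
wrist_force: [-1.9, -1.4, 6.3]
width: 0.0646
finger_force: 24.2
```

To row units: -0.288 m / 0.4 = -0.72, -0.208 m / 0.4 = -0.52, -0.35 rad / 4 = -0.0875.

Call:
{"op": "apply_moves", "data": {
  "series": [
    [0, 0, -0.05, 0, 0, 0, 0.055],
    [0, 0, -0.125, 0, 0, 0, 0.055],
    [0, 0, -0.25, 0, 0, 0, 0.055],
    [0, 0, -0.375, 0, 0, 0, 0.055],
    [-0.075, -0.1, -0.425, 0, 0, -0.025, 0.055],
    [-0.15, -0.2, -0.425, 0, 0, -0.05, 0.055],
    [-0.225, -0.3125, -0.425, 0, 0, -0.075, 0.055],
    [-0.3, -0.4175, -0.425, 0, 0, -0.0875, 0.055],
    [-0.375, -0.52, -0.425, 0, 0, -0.0875, 0.055],
    [-0.45, -0.625, -0.425, 0, 0, -0.0875, 0.055],
    [-0.52, -0.72, -0.425, 0, 0, -0.0875, 0.055],
    [-0.52, -0.72, -0.425, 0, 0, -0.0875, 0.055],
    [-0.52, -0.72, -0.425, 0, 0, -0.0875, 0.055]
  ]
}}

```text
clock: 6.22
position: [0.4991, -0.1103, 0.1886]
ee_rot: [0.087, 0.996, 0.0, 0.0]
wrist_force: [-0.0, 1.7, -0.3]
width: 0.0644
finger_force: 26.0
```

```bash
python3 - <<'E'
from h import *
p,Rt,s=tool(); print(p,Rt[:,1].round(3),s["width"])
im,d,K,E=cap("wrist"); np.savez("w2.npz",im=im,d=d,K=K,E=E,p=p,Rt=Rt); cv2.imwrite("pics/w2.png",im[...,::-1])
W=cloud(d,K,E)
for t in("pot","lid_blue"): 
    for r in ctrl.recognise(t,"wrist")[:2]: print(t,r)
E
```

```text
[ 0.49913756 -0.11025471  0.18861499] [0.173 0.985 0.001] 0.06441238403404373
pot {'centre': [309.8, 154.9], 'conf': 0.68}
lid_blue {'centre': [325.9, 327.7], 'conf': 0.81}
```

View pics/w2.png

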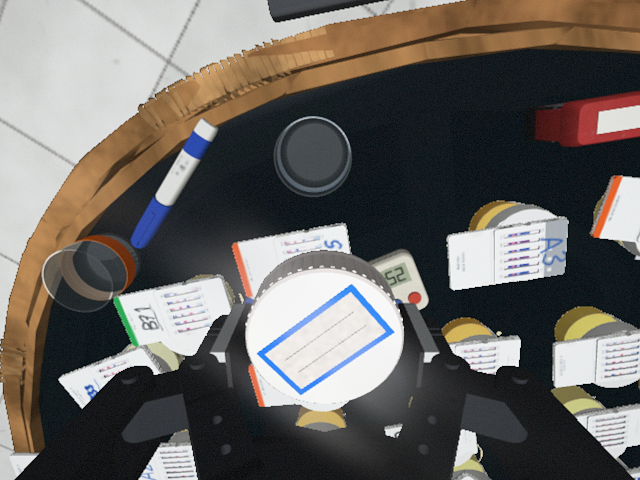

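The lid is held level at (326,328). The blue pot's rim is at about (313,156), and it is clear around it. Now I'll locate the rim and the held lid precisely.

```bash
cat >> h.py <<'E'
def rimfit(im,K,E,h,guess,r0,half=.05,px=.00025,tag=None):
    n=int(2*half/px); j,i=np.meshgrid(np.arange(n),np.arange(n))
    X=np.stack([guess[0]-half+i*px,guess[1]-half+j*px,np.full(i.shape,h)],-1)@E[:3,:3].T+E[:3,3]
    u=K[0,0]*X[...,0]/-X[...,2]+K[0,2]; v=K[1,1]*-X[...,1]/-X[...,2]+K[1,2]
    g=cv2.cvtColor(cv2.remap(im,u.astype(np.float32),v.astype(np.float32),cv2.INTER_CUBIC),cv2.COLOR_RGB2GRAY)
    if tag: cv2.imwrite(tag,g)
    g=cv2.GaussianBlur(g,(0,0),2)
    c=cv2.HoughCircles(g,cv2.HOUGH_GRADIENT_ALT,1,8,param1=40,param2=.6,minRadius=int((r0-.0035)/px),maxRadius=int((r0+.0035)/px))
    return [] if c is None else [(guess[0]-half+a[1]*px,guess[1]-half+a[0]*px,a[2]*px) for a in c[0][:4]]
E
python3 - <<'E'
from h import *
z=np.load("w2.npz"); im,d,K,E,p,Rt=[z[k] for k in("im","d","K","E","p","Rt")]
for h,r in((.052,.029),(0.,.027)): print("wrist",h,np.round(rimfit(im,K,E,h,[.438,-.112],r,tag=f"pics/r{int(h*1e3)}.png"),4).tolist())
W=cloud(d,K,E); q=W[130:185,270:355].reshape(-1,3); print("rim depth pts",np.percentile(q[:,2],[50,90,97,99,99.8]).round(4)); k=q[:,2]>.046; print(k.sum(), cv2.minEnclosingCircle(q[k][:,:2].astype(np.float32)) if k.any() else '')
im2,d2,K2,E2=cap("top")
for h,r in((.052,.029),(0.,.027)): print("top",h,np.round(rimfit(im2,K2,E2,h,[.438,-.112],r),4).tolist())
L=(W-p)@Rt; hsv=cv2.cvtColor(im,cv2.COLOR_RGB2HSV)
m=(hsv[...,0]>100)&(hsv[...,0]<130)&(hsv[...,1]>80); m[:270]=0;m[410:]=0;m[:,:250]=0;m[:,400:]=0
f=L[m]; f=f[abs(f[:,2]-np.median(f[:,2]))<.006]; print("label z tool",np.median(f[:,2]),cv2.minAreaRect(f[:,:2].astype(np.float32)))
w=(hsv[...,1]<60)&(hsv[...,2]>180)&(abs(L[...,2]-np.median(f[:,2]))<.004); w[:,:240]=0;w[:,405:]=0
g=L[w|m&(abs(L[...,2]-np.median(f[:,2]))<.004)]; A=np.c_[g[:,:2],np.ones(len(g))]; print("plane",np.linalg.lstsq(A,g[:,2],rcond=None)[0].round(4),"disc",cv2.minEnclosingCircle(g[:,:2].astype(np.float32)))
E
```

```text
wrist 0.052 [[0.43700000643730164, -0.10719999670982361, 0.027499999850988388]]
wrist 0.0 [[0.43880000710487366, -0.10819999873638153, 0.029400000348687172], [0.43880000710487366, -0.10819999873638153, 0.024299999698996544]]
rim depth pts [0.0037 0.0329 0.0524 0.0533 0.3094]
302 ((0.4384380877017975, -0.10765788704156876), 0.028297459706664085)
top 0.052 []
top 0.0 []
label z tool -0.0008159796537783304 ((0.000232660211622715, 0.00025871023535728455), (0.05101357772946358, 0.028605157509446144), 50.41118621826172)
plane [ 0.0054 -0.0017 -0.0007] disc ((0.00059922831133008, 0.0008732682908885181), 0.033377960324287415)
```

To row units: 0.059 m / 0.4 = 0.1475, 0.009 m / 0.4 = 0.0225.

Call:
{"op": "apply_moves", "data": {
  "series": [
    [0.0075, 0, 0.075, 0, 0, 0, 0.055],
    [0.0225, 0, 0.1475, 0, 0, 0, 0.055],
    [0.0225, 0, 0.1475, 0, 0, 0, 0.055],
    [0.0225, 0, 0.1475, 0, 0, 0, 0.055]
  ]
}}

```text
clock: 6.92
position: [0.491, -0.109, 0.1304]
ee_rot: [0.086, 0.996, 0.0, 0.001]
wrist_force: [-0.5, -0.6, -0.1]
width: 0.0649
finger_force: 26.0
```

```bash
cat > rim.py <<'E'
from h import *
from scipy.optimize import least_squares
def rimdepth(d,K,E,g,tag):
    W=cloud(d,K,E); r=np.hypot(W[...,0]-g[0],W[...,1]-g[1]); q=W[(d>0)&(r<.036)&(r>.022)&(W[...,2]>.049)&(W[...,2]<.056)]
    s=least_squares(lambda t:np.hypot(q[:,0]-t[0],q[:,1]-t[1])-t[2],[*g,.0285],loss="soft_l1",f_scale=.0005).x
    a=np.degrees(np.arctan2(q[:,1]-s[1],q[:,0]-s[0])); print(tag,"depth rim",s.round(4),"n",len(q),np.histogram(a,8,(-180,180))[0],"z",np.median(q[:,2]).round(4))
    return s
E
python3 - <<'E'
from rim import *
z=np.load("w2.npz"); rimdepth(z["d"],z["K"],z["E"],[.438,-.108],"w2")
p,Rt,s=tool(); print(p,Rt[:,1].round(3),s["width"])
im,d,K,E=cap("wrist"); g=[.438,-.108]; rimdepth(d,K,E,g,"w3")
for h,r in((.052,.029),(0.,.027)): print("w3",h,np.round(rimfit(im,K,E,h,g,r,tag=f"pics/r3_{int(h*1e3)}.png"),4).tolist())
a=cv2.imread("pics/r3_52.png"); cv2.circle(a,(200,200),116,(0,0,255),1); cv2.circle(a,(200,200),108,(0,255,0),1)
b=cv2.imread("pics/r3_0.png"); cv2.circle(b,(200,200),108,(0,0,255),1); cv2.imwrite("pics/r3.png",np.hstack([a,b]))
for c in("scene","top"):
    im,d,K,E=cap(c)
    try: rimdepth(d,K,E,g,c)
    except Exception as e: print(c,e)
E
```

```text
w2 depth rim [ 0.4383 -0.1076  0.0275] n 467 [51 63 68 62 65 58 52 48] z 0.0526
[ 0.4910214  -0.10896815  0.13039474] [0.172 0.985 0.   ] 0.06490442089888741
w3 depth rim [ 0.4382 -0.1076  0.0275] n 802 [ 82 104 118 130 116  89  79  84] z 0.0524
w3 0.052 [[0.4359999895095825, -0.10679999738931656, 0.027300000190734863], [0.43479999899864197, -0.10029999911785126, 0.027699999511241913], [0.42879998683929443, -0.11580000072717667, 0.028599999845027924]]
w3 0.0 [[0.4399999976158142, -0.10830000042915344, 0.02930000051856041], [0.4480000138282776, -0.10620000213384628, 0.028200000524520874], [0.44200000166893005, -0.11819999665021896, 0.028300000354647636], [0.4519999921321869, -0.1145000010728836, 0.029100000858306885]]
scene depth rim [ 0.4373 -0.1084  0.0276] n 103 [ 6 12 16 15  6 14 19 15] z 0.0513
top depth rim [ 0.4412 -0.1072  0.0299] n 9 [0 0 0 0 0 3 6 0] z 0.0512
```

View pics/r3.png

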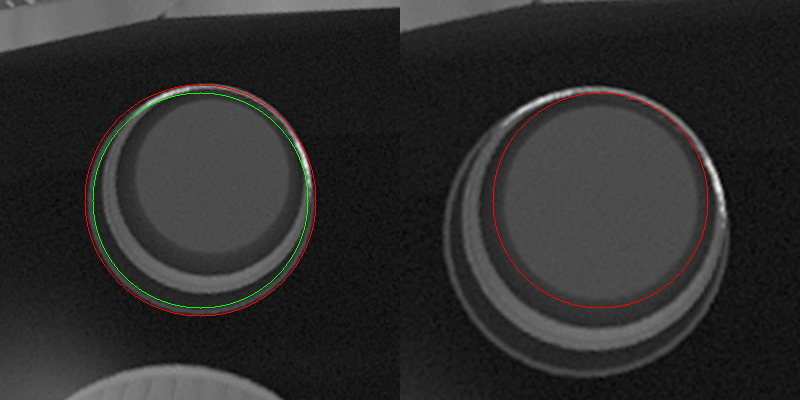

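The rim circle at (0.4382,-0.1077), height 0.052, matches the picture and the depth fit. I'll bring the lid above it next.

To row units: 0.052 m / 0.4 = 0.13, 0.045 m / 0.4 = 0.1125.

Call:
{"op": "apply_moves", "data": {
  "series": [
    [0.065, -0.01, 0, 0, 0, 0, 0.055],
    [0.13, -0.02, 0.05, 0, 0, 0, 0.055],
    [0.13, -0.02, 0.0875, 0, 0, 0, 0.055],
    [0.13, -0.02, 0.1125, 0, 0, 0, 0.055],
    [0.13, -0.02, 0.1125, 0, 0, 0, 0.055],
    [0.13, -0.02, 0.1125, 0, 0, 0, 0.055]
  ]
}}

```text
clock: 7.82
position: [0.4384, -0.1083, 0.0847]
ee_rot: [0.087, 0.996, -0.0, 0.0]
wrist_force: [-0.3, 0.3, -0.1]
width: 0.0645
finger_force: 26.0
```

```bash
python3 - <<'E'
from rim import *
p,Rt,s=tool(); print(p.round(4),Rt.round(3).tolist(),s["width"])
print("delta tool to pot",(Rt.T@(np.array([.4384,-.1079,.0552])-p)).round(4))
im,d,K,E=lidfit("wrist",.0858,p[:2]); im,d,K,E=lidfit("scene",.0858,p[:2])
E
```

```text
[ 0.4384 -0.1083  0.0847] [[-0.985, 0.173, 0.0], [0.173, 0.985, -0.001], [-0.001, -0.001, -1.0]] 0.06447603579735542
delta tool to pot [0.0001 0.0004 0.0295]
wrist disc [ 0.4339 -0.1072] 0.0476 mean [ 0.4343 -0.107 ] z 0.0854 label [ 0.4349 -0.1001] [0.0355 0.0698] 19.8
scene disc [ 0.4344 -0.1047] 0.0468 mean [ 0.4297 -0.1065] z 0.0852 label [ 0.4377 -0.1081] [0.0275 0.0497] 29.5
```

To row units: 0.018 m / 0.4 = 0.045, 0.0004 m / 0.4 = 0.001.

Call:
{"op": "apply_moves", "data": {
  "series": [
    [0, 0.001, 0.02, 0, 0, 0, 0.055],
    [0, 0.001, 0.0325, 0, 0, 0, 0.055],
    [0, 0.001, 0.04, 0, 0, 0, 0.055],
    [0, 0.001, 0.045, 0, 0, 0, 0.055],
    [0, 0.001, 0.045, 0, 0, 0, 0.055]
  ]
}}

```text
clock: 8.55
position: [0.4377, -0.1078, 0.0662]
ee_rot: [0.087, 0.996, -0.0, -0.0]
wrist_force: [-0.4, 0.3, -0.5]
width: 0.0643
finger_force: 26.0
```

To row units: 0.011 m / 0.4 = 0.0275, 0.009 m / 0.4 = 0.0225.

Call:
{"op": "apply_moves", "data": {
  "series": [
    [0, 0, 0.01, 0, 0, 0, 0.055],
    [0, 0, 0.0175, 0, 0, 0, 0.055],
    [0, 0, 0.0225, 0, 0, 0, 0.055],
    [0, 0, 0.0275, 0, 0, 0, 0.055],
    [0, 0, 0.0275, 0, 0, 0, 0.055]
  ]
}}

```text
clock: 9.18
position: [0.4379, -0.1078, 0.056]
ee_rot: [0.087, 0.996, 0.0, -0.0]
wrist_force: [-5.3, 0.8, 13.2]
width: 0.0645
finger_force: 28.1
```

Call:
{"op": "apply_moves", "data": {
  "series": [
    [0, 0, 0.0025, 0, 0, 0, 0.055],
    [0, 0, 0.0038, 0, 0, 0, 0.055],
    [0, 0, 0.0038, 0, 0, 0, 0.055]
  ]
}}

```text
clock: 9.55
position: [0.4382, -0.1079, 0.0557]
ee_rot: [0.087, 0.996, 0.001, -0.0]
wrist_force: [-14.4, 2.3, 38.0]
width: 0.0647
finger_force: 31.6
```

```bash
python3 - <<'E'
from rim import *
p,Rt,s=tool(); print(p.round(4),s["wrist_force"])
lidfit("scene",.056,[.438,-.108],.034)
E
```

```text
[ 0.4382 -0.1079  0.0557] [-14.43018587   2.27253276  38.00834857]
scene disc [ 0.4361 -0.1081] 0.0339 mean [ 0.4303 -0.1106] z 0.0565 label [ 0.4385 -0.109 ] [0.0278 0.0499] 29.4
```

To row units: -0.13 m / 0.4 = -0.325, -0.11 m / 0.4 = -0.275.

Call:
{"op": "apply_moves", "data": {
  "series": [
    [0, 0, -0.005, 0, 0, 0, 0.055],
    [0, 0, -0.005, 0, 0, 0, 0.055],
    [0, 0, -0.005, 0, 0, 0, 0.085],
    [0, 0, -0.005, 0, 0, 0, 0.085],
    [0, 0, -0.005, 0, 0, 0, 0.085],
    [0, 0, -0.005, 0, 0, 0, 0.085],
    [0, 0, -0.075, 0, 0, 0, 0.085],
    [0, 0, -0.175, 0, 0, 0, 0.085],
    [0, 0, -0.275, 0, 0, 0, 0.085],
    [0, 0, -0.325, 0, 0, 0, 0.085],
    [0, 0, -0.325, 0, 0, 0, 0.085]
  ]
}}

```text
clock: 10.98
position: [0.4386, -0.1077, 0.1851]
ee_rot: [0.087, 0.996, 0.0, 0.001]
wrist_force: [0.2, -0.7, -1.0]
width: 0.0849
finger_force: 0.0
```

```bash
cat >> h.py <<'E'
def plane(n,h,g,rad=.029):
    im,d,K,E=lidfit(n,h,g,.036); W=cloud(d,K,E); q=W[(np.hypot(W[...,0]-g[0],W[...,1]-g[1])<rad)&(abs(W[...,2]-h)<.008)&(d>0)]
    print(" plane",np.linalg.lstsq(np.c_[q[:,:2]-g,np.ones(len(q))],q[:,2],rcond=None)[0].round(4)); return im,d,K,E
E
python3 - <<'E'
from h import *
p,Rt,s=tool(); print(p.round(4),Rt[:,1].round(3),s["wrist_force"])
im,*_=plane("wrist",.056,np.array([.438,-.108])); cv2.imwrite("pics/w4.png",im[...,::-1])
im,*_=plane("scene",.056,np.array([.438,-.108]));cv2.imwrite("pics/s4.png",cv2.resize(im[190:310,290:450,::-1],None,fx=4,fy=4))
plane("top",.056,np.array([.438,-.108]))
E
```

```text
[ 0.4386 -0.1077  0.1851] [0.173 0.985 0.001] [ 0.24868876 -0.67520678 -0.98170735]
wrist disc [ 0.4373 -0.1065] 0.0333 mean [ 0.4364 -0.1067] z 0.0569 label [ 0.4377 -0.1072] [0.0277 0.0499] 29.5
 plane [0.0013 0.0007 0.057 ]
scene disc [ 0.4367 -0.1063] 0.0344 mean [ 0.4355 -0.1058] z 0.0564 label [ 0.4385 -0.109 ] [0.0278 0.0499] 29.4
 plane [0.006  0.0001 0.0566]
top disc [ 0.4295 -0.0882] 0.0237 mean [ 0.4228 -0.0876] z 0.0549 label [ 0.4323 -0.0835] [0. 0.] 0.0
 plane [-0.0065  0.0069  0.0548]
```

View pics/s4.png

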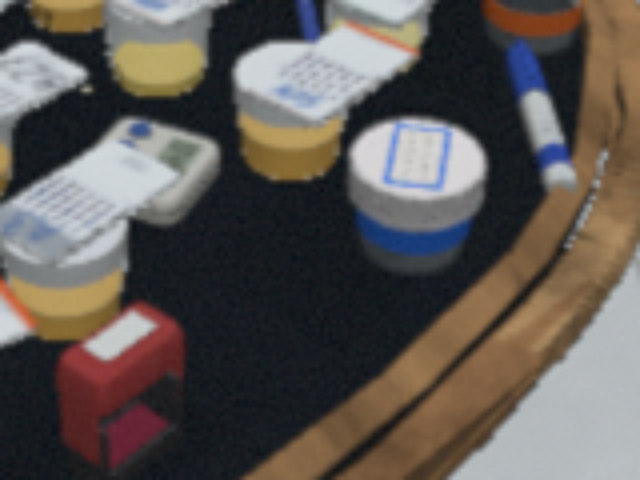

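The scene view shows the lid seated square on the blue-banded pot, with the stamp upright and untouched. The label is at (0.438,-0.1075), with the lid's y axis at 119.5°. Now I'll go to the stamp.

To row units: 0.204 m / 0.4 = 0.51, 0.026 m / 0.4 = 0.065, -0.17 rad / 4 = -0.0425.

Call:
{"op": "apply_moves", "data": {
  "series": [
    [0.0325, 0.15, 0, 0, 0, -0.025, 0.085],
    [0.065, 0.3, 0, 0, 0, -0.0425, 0.085],
    [0.065, 0.45, 0, 0, 0, -0.0425, 0.085],
    [0.065, 0.51, 0, 0, 0, -0.0425, 0.085],
    [0.065, 0.51, 0, 0, 0, -0.0425, 0.085],
    [0.065, 0.51, 0, 0, 0, -0.0425, 0.085]
  ]
}}

```text
clock: 11.88
position: [0.447, 0.0966, 0.183]
ee_rot: [0.002, 1.0, -0.001, -0.001]
wrist_force: [-1.2, -0.2, 0.1]
width: 0.0851
finger_force: 0.0
```

```bash
cat >> h.py <<'E'
def stampfit(n,h,g,rad=.045):
    im,d,K,E=cap(n); W=cloud(d,K,E); k=(np.hypot(W[...,0]-g[0],W[...,1]-g[1])<rad)&(abs(W[...,2]-h)<.006)&(d>0)
    hsv=cv2.cvtColor(im,cv2.COLOR_RGB2HSV)
    q=W[k]; v,u=np.nonzero(k); zz=np.median(q[:,2]); f=ray(u,v,zz,K,E)[:,:2]
    r=cv2.minAreaRect(f.astype(np.float32)); print(n,"top z",zz.round(4),"rect",np.round(r[0],4),np.round(r[1],4),round(r[2],1),"mean",f.mean(0).round(4),len(f)); return im,d,K,E
E
python3 - <<'E'
from h import *
p,Rt,s=tool(); print(p.round(4),Rt[:,1].round(3))
im,*_=stampfit("wrist",.07,[.448,.098]); cv2.imwrite("pics/w5.png",im[...,::-1])
stampfit("scene",.07,[.448,.098]); stampfit("top",.07,[.448,.098])
E
```

```text
[0.447  0.0966 0.183 ] [ 0.005  1.    -0.001]
wrist top z 0.0697 rect [0.4448 0.0949] [0.0509 0.0281] 89.7 mean [0.4451 0.095 ] 2517
scene top z 0.0691 rect [0.4434 0.097 ] [0.0297 0.0528] 0.2 mean [0.4435 0.0972] 356
top top z nan rect [0. 0.] [0. 0.] 0.0 mean [nan nan] 0
  return _methods._mean(a, axis=axis, dtype=dtype,
  ret = ret.dtype.type(ret / rcount)
h.py:43: RuntimeWarning: Mean of empty slice.
  r=cv2.minAreaRect(f.astype(np.float32)); print(n,"top z",zz.round(4),"rect",np.round(r[0],4),np.round(r[1],4),round(r[2],1),"mean",f.mean(0).round(4),len(f)); return im,d,K,E
  ret = um.true_divide(
```

View pics/w5.png

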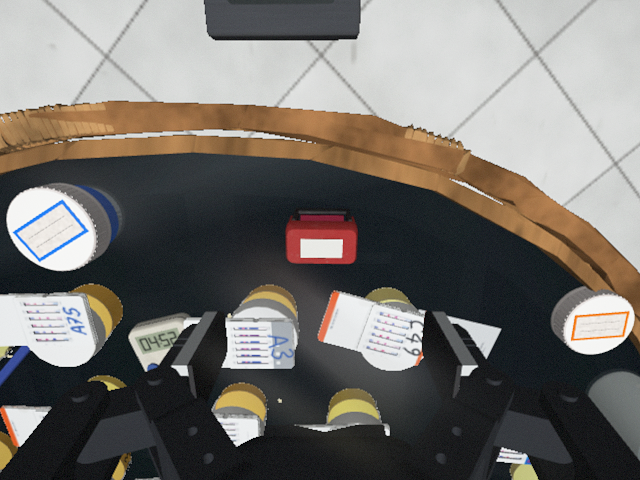

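The stamp's red top is centred at (0.4448,0.095), height 0.070, and its long side lies along world y. The two views agree within 2 mm, so I'll grasp it across y.

To row units: 0.118 m / 0.4 = 0.295, 0.105 m / 0.4 = 0.2625.

Call:
{"op": "apply_moves", "data": {
  "grip_force": 40,
  "series": [
    [0.0055, -0.004, 0.1, 0, 0, 0, 0.085],
    [0.0055, -0.004, 0.2, 0, 0, 0, 0.085],
    [0.0055, -0.004, 0.2625, 0, 0, 0, 0.085],
    [0.0055, -0.004, 0.295, 0, 0, 0, 0.085],
    [0.0055, -0.004, 0.295, 0, 0, 0, 0.085],
    [0.0055, -0.004, 0.295, 0, 0, 0, 0.045],
    [0.0055, -0.004, 0.295, 0, 0, 0, 0.045],
    [0.0055, -0.004, 0.295, 0, 0, 0, 0.045],
    [0.0055, -0.004, 0.295, 0, 0, 0, 0.045],
    [0.0055, -0.004, 0.295, 0, 0, 0, 0.045],
    [0.0055, -0.004, 0.295, 0, 0, 0, 0.045]
  ]
}}

```text
clock: 13.4
position: [0.4454, 0.0962, 0.066]
ee_rot: [0.002, 1.0, 0.0, 0.0]
wrist_force: [0.9, 0.0, 1.3]
width: 0.0518
finger_force: 43.8
```

To row units: -0.203 m / 0.4 = -0.5075, -0.11 m / 0.4 = -0.275, -0.52 rad / 4 = -0.13.

Call:
{"op": "apply_moves", "data": {
  "series": [
    [0, 0, -0.075, 0, 0, 0, 0.045],
    [0, 0, -0.175, 0, 0, 0, 0.045],
    [0, 0, -0.275, 0, 0, 0, 0.045],
    [0.0075, -0.125, -0.275, 0, 0, -0.0425, 0.045],
    [0.0125, -0.25, -0.275, 0, 0, -0.085, 0.045],
    [0.02, -0.375, -0.275, 0, 0, -0.13, 0.045],
    [0.02, -0.5075, -0.275, 0, 0, -0.13, 0.045],
    [0.02, -0.5075, -0.275, 0, 0, -0.13, 0.045],
    [0.02, -0.5075, -0.275, 0, 0, -0.13, 0.045],
    [0.02, -0.5075, -0.275, 0, 0, -0.13, 0.045]
  ]
}}

```text
clock: 14.65
position: [0.4363, -0.1057, 0.1756]
ee_rot: [-0.256, 0.967, 0.0, -0.0]
wrist_force: [-0.4, -0.1, -0.9]
width: 0.052
finger_force: 43.7
```

```bash
python3 - <<'E'
from h import *
p,Rt,s=tool(); print(p.round(4),Rt[:,1].round(3),np.degrees(np.arctan2(Rt[1,1],Rt[0,1])).round(2),"tilt",Rt[:,2].round(4),s["width"],s["finger_force"])
for n in("wrist","scene"):
    im,d,K,E=cap(n); W=cloud(d,K,E); L=(W-p)@Rt; hsv=cv2.cvtColor(im,cv2.COLOR_RGB2HSV)
    k=(np.abs(L[...,0])<.022)&(np.abs(L[...,1])<.035)&(L[...,2]>-.02)&(L[...,2]<.08)&(d>0)
    red=k&((hsv[...,0]<12)|(hsv[...,0]>168))&(hsv[...,1]>120)&(hsv[...,2]>50)
    q=L[red]
    if len(q): print(n,len(q),"red z pct",np.percentile(q[:,2],[2,25,50,75,98]).round(4),"x",np.percentile(q[:,0],[2,98]).round(4),"y",np.percentile(q[:,1],[2,98]).round(4))
    cv2.imwrite(f"pics/{n}6.png",im[...,::-1] if n=="wrist" else cv2.resize(im[150:300,280:480,::-1],None,fx=4,fy=4))
for n in("wrist","scene"):
    lidfit(n,.0565,[.438,-.108],.036)
E
```

```text
[ 0.4363 -0.1057  0.1756] [-0.495  0.869  0.   ] 119.68 tilt [-8.e-04  1.e-04 -1.e+00] 0.05200218446265323 43.67225659545511
wrist 7090 red z pct [-0.003  -0.0016  0.0003  0.0142  0.0565] x [-0.0118  0.0136] y [-0.0231  0.0257]
scene 158 red z pct [0.0009 0.0269 0.0331 0.0405 0.0467] x [-0.0127  0.0136] y [0.0074 0.0279]
wrist disc [ 0.4366 -0.1075] 0.0328 mean [ 0.4292 -0.112 ] z 0.0569 label [ 0.4356 -0.1084] [0.0224 0.0498] 29.7
scene disc [ 0.4364 -0.1061] 0.034 mean [ 0.4354 -0.1057] z 0.0564 label [ 0.4382 -0.1084] [0.0278 0.0499] 29.4
```

View pics/wrist6.png

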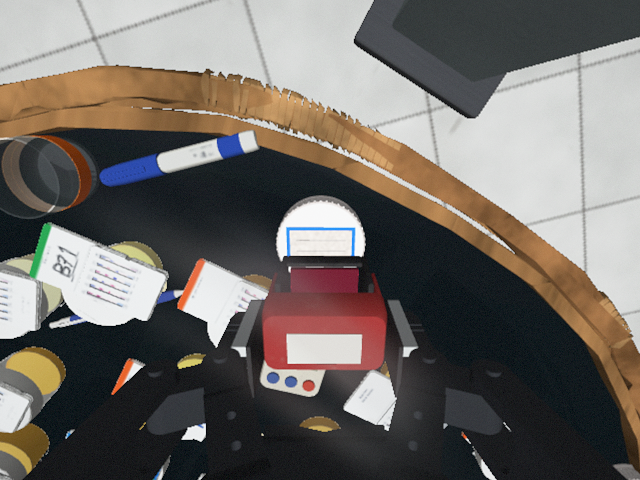

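View pics/scene6.png

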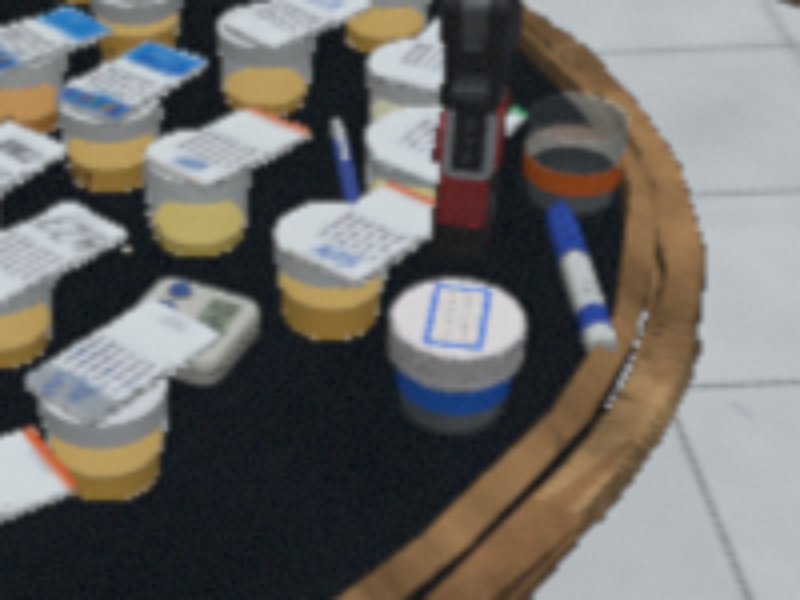

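Wrist view: the stamp is gripped squarely (red top at (324,330)), and the label behind it at (320,242) lies parallel. In the scene view the stamp hangs upright above and behind the lid. I'll measure its offset in the hand next.

```bash
python3 - <<'E'
from h import *
p,Rt,s=tool(); im,d,K,E=cap("wrist"); W=cloud(d,K,E); L=(W-p)@Rt
hsv=cv2.cvtColor(im,cv2.COLOR_RGB2HSV); red=((hsv[...,0]<12)|(hsv[...,0]>168))&(hsv[...,1]>120)
wh=np.zeros_like(red); wh[325:368,280:368]=1
k=(abs(L[...,0])<.02)&(abs(L[...,1])<.03)&(L[...,2]>-.008)&(L[...,2]<.002)&(red|wh)
q=L[k]; c=np.linalg.lstsq(np.c_[q[:,:2],np.ones(len(q))],q[:,2],rcond=None)[0]; r=cv2.minAreaRect(q[:,:2].astype(np.float32))
print("plane",c.round(4),"rect",np.round(r[0],4),np.round(r[1],4),round(r[2],2))
o=np.array([r[0][0],r[0][1],0]); w=p+Rt@o; print("stamp centre world",w.round(4)); print("to label, tool axes",(Rt.T@(np.array([.4379,-.1076,w[2]])-w)).round(4))
E
```

```text
plane [ 0.0816  0.0003 -0.002 ] rect [0.0001 0.0006] [0.0272 0.0509] 0.06
stamp centre world [ 0.4361 -0.1057  0.1758]
to label, tool axes [-0.0007 -0.0026 -0.    ]
```

```bash
python3 - <<'E'
from h import *
p,Rt,s=tool()
for _ in range(2):
    im,d,K,E=cap("wrist"); W=cloud(d,K,E); L=(W-p)@Rt
    for b in (.006,.009,.012):
        k=(abs(L[...,0])<b)&(abs(L[...,1])<.022)&(abs(L[...,2]+.002)<.006); q=L[k]
        print(b,len(q),np.linalg.lstsq(np.c_[q[:,:2],np.ones(len(q))],q[:,2],rcond=None)[0].round(4))
    for x in np.arange(-.014,.018,.004):
        k=(abs(L[...,0]-x)<.002)&(abs(L[...,1])<.02)&(L[...,2]<.03)&(L[...,2]>-.01); print(x.round(3),np.median(L[k][:,2]).round(4),end='; ')
    print()
E
```

```text
0.006 2831 [ 0.0192 -0.01   -0.0029]
0.009 4253 [ 0.0617 -0.0086 -0.0027]
0.012 5808 [ 0.115  -0.0058 -0.0023]
-0.014 -0.0002; -0.01 -0.002; -0.006 -0.003; -0.002 -0.0031; 0.002 -0.0031; 0.006 -0.0024; 0.01 -0.0004; 0.014 0.0079; 
0.006 2843 [ 0.0217 -0.0063 -0.0029]
0.009 4261 [ 0.0621 -0.0041 -0.0027]
0.012 5741 [ 0.1077 -0.0031 -0.0023]
-0.014 -0.0003; -0.01 -0.0019; -0.006 -0.0031; -0.002 -0.0031; 0.002 -0.0031; 0.006 -0.0025; 0.01 -0.0005; 0.014 0.0076;
```

To row units: 0.047 m / 0.4 = 0.1175, 0.02 m / 0.4 = 0.05.

Call:
{"op": "apply_moves", "data": {
  "series": [
    [-0.0018, -0.0065, 0.05, 0, 0, 0, 0.045],
    [-0.0018, -0.0065, 0.095, 0, 0, 0, 0.045],
    [-0.0018, -0.0065, 0.1175, 0, 0, 0, 0.045],
    [-0.0018, -0.0065, 0.1175, 0, 0, 0, 0.045],
    [-0.0018, -0.0065, 0.1175, 0, 0, 0, 0.045]
  ]
}}

```text
clock: 15.62
position: [0.4387, -0.1088, 0.1294]
ee_rot: [-0.255, 0.967, -0.0, 0.0]
wrist_force: [-0.0, 0.3, -1.3]
width: 0.0517
finger_force: 43.7
```

```bash
python3 - <<'E'
from h import *
p,Rt,s=tool(); print(p.round(4),s["wrist_force"],(Rt.T@(np.array([.4379,-.1076,p[2]])-p-Rt@np.array([.0001,.0006,0]))).round(4))
im,d,K,E=cap("scene"); cv2.imwrite("pics/s7.png",cv2.resize(im[190:290,340:460,::-1],None,fx=6,fy=6,interpolation=cv2.INTER_CUBIC))
E
```

```text
[ 0.4387 -0.1088  0.1294] [-0.02820829  0.34812144 -1.26048445] [-0.      0.0008 -0.    ]
```

View pics/s7.png

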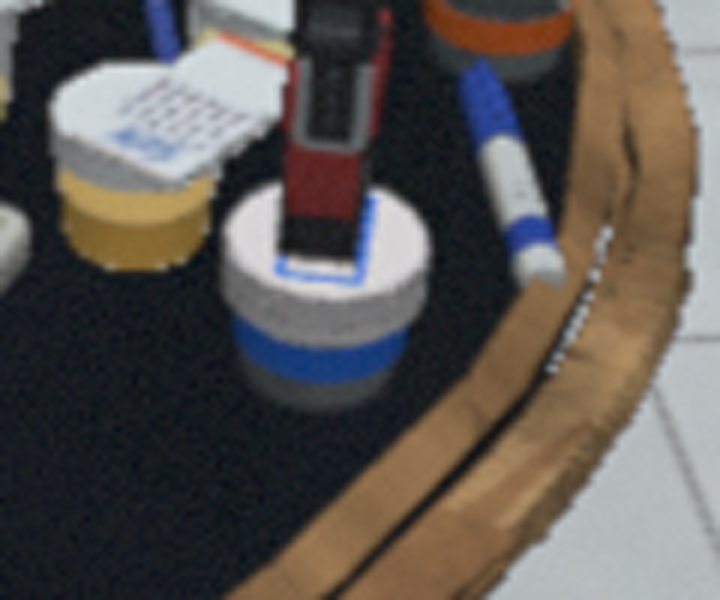

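The stamp hovers about 6 mm over the label and is in line with it. I'll press in stages.

To row units: 0.0105 m / 0.4 = 0.0263, 0.006 m / 0.4 = 0.015.

Call:
{"op": "apply_moves", "data": {
  "series": [
    [0, 0.0015, 0.0075, 0, 0, 0, 0.045],
    [0, 0.0015, 0.015, 0, 0, 0, 0.045],
    [0, 0.0015, 0.02, 0, 0, 0, 0.045],
    [0, 0.0015, 0.0263, 0, 0, 0, 0.045],
    [0, 0.0015, 0.0263, 0, 0, 0, 0.045]
  ]
}}

```text
clock: 16.3
position: [0.4382, -0.1082, 0.1183]
ee_rot: [-0.255, 0.967, -0.0, 0.0]
wrist_force: [-0.3, 0.6, 3.1]
width: 0.0512
finger_force: 44.0
```

```bash
python3 - <<'E'
from h import *
p,Rt,s=tool(); print(p.round(4),s["wrist_force"])
im,d,K,E=cap("scene"); cv2.imwrite("pics/s8.png",cv2.resize(im[190:290,340:460,::-1],None,fx=6,fy=6,interpolation=cv2.INTER_CUBIC))
E
```

```text
[ 0.4382 -0.1082  0.1183] [-0.29360291  0.62901474  3.08620161]
```

View pics/s8.png

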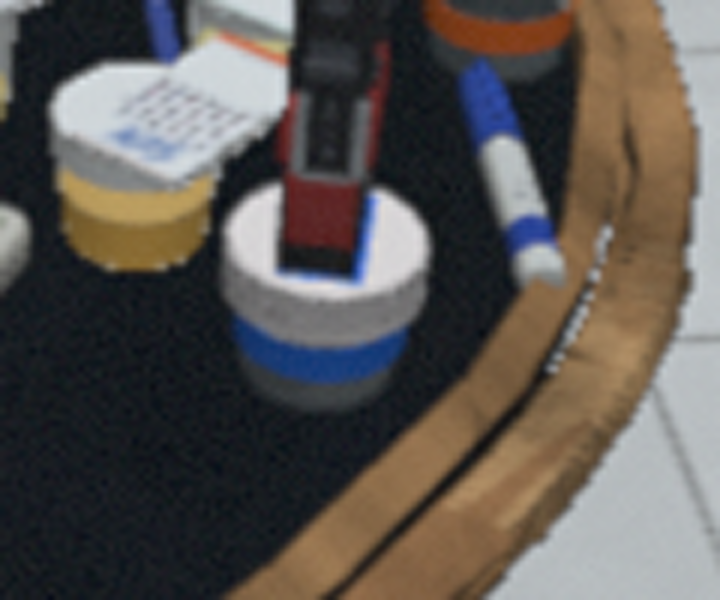

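```bash
python3 - <<'E'
from h import *
im,d,K,E=cap("scene"); hsv=cv2.cvtColor(im,cv2.COLOR_RGB2HSV)
v,u=np.mgrid[185:300,340:460]; g=ray(u,v,.0565,K,E)[...,:2]; S=hsv[185:300,340:460]; d_=np.linalg.norm(g-[.438,-.108],axis=-1)<.03
a=np.radians(119.5); ey=np.array([np.cos(a),np.sin(a)]); ex=np.array([ey[1],-ey[0]])
q=g-np.array([.4383,-.1087])  # label centre by scene cam
X=q@ex; Y=q@ey
blue=d_&(S[...,0]>100)&(S[...,0]<130)&(S[...,1]>80)&(S[...,2]>100)
dark=d_&(S[...,2]<70)
print("blue X",np.percentile(X[blue],[1,50,99]).round(4),"Y",np.percentile(Y[blue],[1,50,99]).round(4))
# rows along ey: for the near end, dark extent
for y in np.arange(.012,.030,.002):
    k=(abs(Y-y)<.001)&dark; b=(abs(Y-y)<.001)&blue
    print(y.round(3),"dark",(X[k].min().round(4),X[k].max().round(4)) if k.any() else None,"blue",(X[b].min().round(4),X[b].max().round(4)) if b.any() else None)
E
```

```text
blue X [-0.0139 -0.0117  0.0096] Y [-0.0214  0.0109  0.0251]
0.012 dark (np.float64(-0.0013), np.float64(0.0063)) blue (np.float64(-0.0129), np.float64(-0.011))
0.014 dark (np.float64(-0.0091), np.float64(0.0119)) blue None
0.016 dark (np.float64(-0.0095), np.float64(0.0097)) blue (np.float64(-0.0132), np.float64(-0.0113))
0.018 dark (np.float64(-0.0057), np.float64(0.0115)) blue (np.float64(-0.0135), np.float64(-0.0135))
0.02 dark (np.float64(-0.0079), np.float64(0.0112)) blue (np.float64(-0.0117), np.float64(-0.0117))
0.022 dark None blue (np.float64(-0.012), np.float64(0.007))
0.024 dark None blue (np.float64(-0.0082), np.float64(0.0108))
0.026 dark None blue (np.float64(0.0029), np.float64(0.0029))
0.028 dark None blue None
```

The contact height agrees with the spring force (about 5 mm pressed). The scene camera suggests the foot is about 2 mm off, so I'll lift, split the difference, and press further.

To row units: -0.01 m / 0.4 = -0.025, 0.0035 m / 0.4 = 0.0088.

Call:
{"op": "apply_moves", "data": {
  "series": [
    [0, 0, -0.0125, 0, 0, 0, 0.045],
    [0, 0, -0.025, 0, 0, 0, 0.045],
    [0.003, 0.0025, -0.025, 0, 0, 0, 0.045],
    [0.003, 0.0025, -0.025, 0, 0, 0, 0.045],
    [0.003, 0.0025, -0.015, 0, 0, 0, 0.045],
    [0.003, 0.0025, -0.0075, 0, 0, 0, 0.045],
    [0.003, 0.0025, 0, 0, 0, 0, 0.045],
    [0.003, 0.0025, 0.005, 0, 0, 0, 0.045],
    [0.003, 0.0025, 0.0088, 0, 0, 0, 0.045],
    [0.003, 0.0025, 0.0088, 0, 0, 0, 0.045],
    [0.003, 0.0025, 0.0088, 0, 0, 0, 0.045]
  ]
}}

```text
clock: 17.77
position: [0.4366, -0.108, 0.115]
ee_rot: [-0.255, 0.967, 0.0, 0.0]
wrist_force: [-0.7, 0.2, 5.9]
width: 0.0514
finger_force: 44.3
```

To row units: 0.0022 m / 0.4 = 0.0055, 0.002 m / 0.4 = 0.005.

Call:
{"op": "apply_moves", "data": {
  "series": [
    [0, 0, 0.0025, 0, 0, 0, 0.045],
    [0, 0, 0.005, 0, 0, 0, 0.045],
    [0, 0, 0.0055, 0, 0, 0, 0.045],
    [0, 0, 0.0055, 0, 0, 0, 0.045],
    [0, 0, 0.0055, 0, 0, 0, 0.045]
  ]
}}

```text
clock: 18.4
position: [0.4367, -0.108, 0.1129]
ee_rot: [-0.255, 0.967, 0.0, 0.0]
wrist_force: [-1.1, -0.3, 7.5]
width: 0.0518
finger_force: 44.5
```

```bash
python3 - <<'E'
from h import *
f=[];z=[]
for i in range(6):
    p,Rt,s=tool(); f.append(s["wrist_force"]); z.append(p); im,d,K,E=cap("wrist" if i%2 else "scene")
print(np.mean(f,0).round(2),np.std(f,0).round(2),np.mean(z,0).round(4),Rt[:,2].round(4),s["width"],s["finger_force"])
W=cloud(d,K,E); L=(W-p)@Rt
for x in np.arange(-.014,.018,.004):
    k=(abs(L[...,0]-x)<.002)&(abs(L[...,1])<.02)&(L[...,2]<.03)&(L[...,2]>-.02); print(x.round(3),np.median(L[k][:,2]).round(4),end='; ')
im,d,K,E=cap("scene"); cv2.imwrite("pics/s9.png",cv2.resize(im[190:290,340:460,::-1],None,fx=6,fy=6,interpolation=cv2.INTER_CUBIC))
E
```

```text
[-1.47  0.52  7.11] [0.44 0.46 0.58] [ 0.4367 -0.108   0.1129] [ 3.e-04  2.e-04 -1.e+00] 0.051468382723124345 44.475965020246804
-0.014 -0.0003; -0.01 -0.002; -0.006 -0.0031; -0.002 -0.0032; 0.002 -0.0032; 0.006 -0.0024; 0.01 -0.0004; 0.014 0.0078;
```

View pics/s9.png

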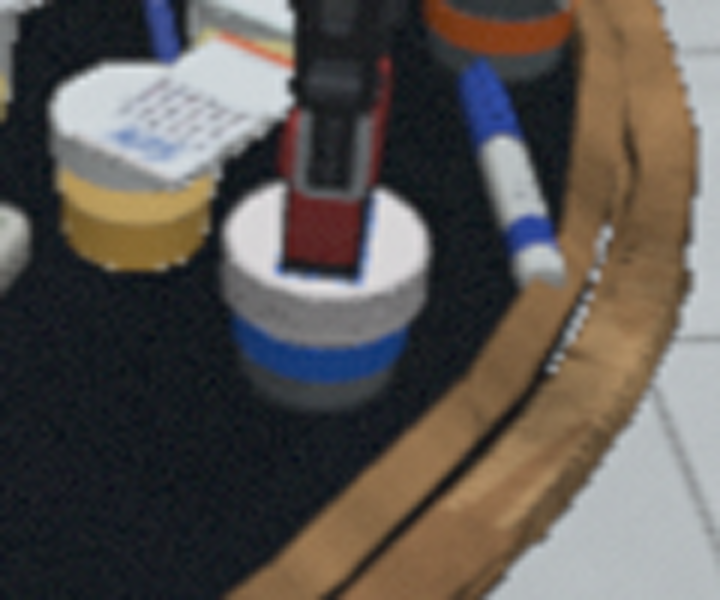

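The foot is now centred on the label, upright and about 10.5 mm pressed at roughly 8 N. I'm handing in.

```bash
python3 -c "
from station import ctrl
print(ctrl.hand_in())"
```

```text
the job is handed in; nothing more can be done
None
```

The job is handed in at about 19 s of the 48 s: the blue-framed lid is home on the blue-banded pot, and the gripper is holding the stamp centred on its label, pressed about 10.5 mm with roughly 8 N; the hand-in gave no verdict.

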